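# Check a casting frame's diagonals, square it and lock it

## Robot

A 6-joint arm with a two-finger parallel gripper is mounted at the origin on a cart in front of the work surface, level with it; the furniture and walls round the work are solid. World frame = base frame: x ahead of the robot, y to its left, z up, the work surface at z = 0. Lengths are in m, angles in rad, forces in N, time in s.
With the tool pointing down it reaches from about 0.3 to 0.75 m from the base axis. Payload 8.5 kg.
Tool frame: the origin (TCP) lies between the finger pads; the fingertips stand 8 mm ahead of it and the grasp point (between the pads) lies 11 mm behind it (tips_ahead is the distance from the TCP to the fingertips, in m); z points along the fingers, y is the line along which they close (so a half turn about z gives the same grasp; the last joint's range is limited). The gripper opens to 88 mm and grips with 3 to 60 N. Pads are 18 mm wide; open, the fingers measure 123 mm over their backs; the gripper's body (75 mm by 187 mm) begins 45 mm behind the grasp point.
Start: joints at [-1.342, 0.381, 1.297, -0, 1.464, -0.215], TCP at [0.236, -0.497, 0.247] pointing down, gripper open.
Joint ranges: [-3.11, 3.11], [-0.89, 2.33], [0.22, 2.48], [-1.42, 4.56], [0.17, 2.85], [-2.88, 2.88]. Speed limits (rad/s): [2.39, 2.39, 3.14, 3.14, 3.14, 3.14].

## Interface

Orientations are given as a unit quaternion [w, x, y, z].
In Python, from bench import observe, camera, hand_in, find_in, cut_out, tips_ahead gives the robot as it stands.
- The arm moves only by the tool move_arm, never from a script. Its argument "deltas" is text: rows parted by semicolons, each of 6 numbers parted by spaces: the shift along the world's x, y, z as a fraction of full scale, then the turn, a rotation vector about the world's x, y, z as a fraction of full scale. A call has exactly 5 rows; each row is the pose to reach, as a shift and turn from the pose commanded when the call began; what a row does not reach only later rows make up. Full scale, the value 1, is 0.4 m for a shift and 90 degrees for a turn. A row lasts 1/12 s, in which the tool goes at most 41.7 mm and 7.16 degrees, less where a joint would pass 70% of its speed; a pose out of reach is approached as far as the arm can. A call with a number of a shift or a turn outside -1 to 1 is refused whole. A call with a gripper value outside its range is refused whole. "fingers" is the opening, from 0 (shut) to 1 (fully open), set as the call begins (left out, the last holds). The fingers move at their own pace and stop on an object; "newtons" is the grip in N (left out, the last holds). Time passes only in rows, so rows that repeat a pose let the fingers close, or fill a call up. It gives the time, the measured TCP pose, the force, the opening and the grip force at its end, in the units of the state.
- observe(): the state, without advancing time (a new reading comes with each control period).
- camera(name): name is "scene" or "top" or "wrist"; returns a dict with "pixels" (400x640x3 uint8, red, green, blue), "z_map" (400x640 float32, m along the optical axis (not along the pixel's ray), 0 where there is no reading), "camera_matrix" (3x3 intrinsics, pixels), "extrinsics" (4x4, takes a point from camera to world coordinates); the wrist camera has in their place "mount" (4x4, takes a point from camera to tool coordinates, whose origin is the TCP and whose axes are the flange's). Camera axes: x right, y up, looking along -z (the intrinsics and any distortion apply to the point x, -y, -z); pixel columns grow to the right and rows downward; lengths in m; the calibration is good to about 2 mm. A picture is of the moment at which its call begins: read the wrist's pose just before it.
- hand_in(): hands the job in; it is judged then, once.
Trained networks look in a picture, given as the dict that the camera call returned (one of the last four; its "shot" number tells which), for a name from the list of things; names that differ only in an ending like _2 or _b are one class to them, and where a whole thing is asked for, a point or a joint stands for the part that bears it (a point fixed in the world has none). Each returns a list of dicts, best first, with "conf" (0 to 1); they miss things now and then, are a little off and sometimes report something else, mostly with a low value. They report only what shows in the picture. A call takes as long as a camera call.
- find_in(picture, name): "location" ([x, y, z] in m, in world coordinates, good to about 4 mm: the middle of the surface that is visible of it).
- cut_out(picture, name): "region" (400x640 bool, what is visible of it).
The state is a dict: "t": time; "joint_pos": joint angles; "joint_velocities": joint speeds; "joint_torque": joint torques, N m; "tcp_pos": TCP position; "tool_rot": TCP orientation; "wrist_force": force on the tool from outside, world axes, zero at the start; "torque": the same for the moment, N m; "gripper_width": finger opening in m; "grasp_force": force on a finger pad.
Only numpy, scipy, OpenCV 4.12 (cv2) and the standard library are available. Lean on these libraries where they do the work, as an engineer would, in place of code of your own. Each camera call takes 0.05 s, during which the arm holds its last target. There are 200 camera calls.

## Task

Check the wooden casting frame on the jig for squareness: with fingertips in the orange cup of the slide rule, swing the rule towards the red far-left corner and gently slide it out until its tip sits in that inside corner, then do the same in the blue far-right corner, without shifting the frame as you measure. If the two diagonals differ, push in an outside end of the frame, on the longer diagonal, until the diagonals would be equal; then flip the black toggle on the board's grey block over its centre, towards you, to lock the jig. Leave the roll of tape, the specimen tray and the caliper where they are.

Things in the scene. Friction and masses are not known exactly. Their poses are not given: they have to be found in the camera images.
- jig: Fixed plywood board 180 (x) x 290 (y) x 10 mm; origin: its underside at the frame's centre, x away from the robot, y left, yaw -0.05 to 0.25 rad. On it lies a wooden frame of four 20 mm wide rails, hinged at the corners: square, or racked into a parallelogram by a hidden angle t, up to 0.11 rad either way. Red bolt caps: far-left and near-right corners; blue: far-right and near-left.
- left_pin (a point): Fixed pin on which the left side rail turns, at the rail's middle: (0, +85) mm in the board's axes, 23 mm above the table. Side rails: 164 mm long along x, 10 to 23 mm above the table. Inside opening of the square frame: 120 (x) x 150 (y) mm. The frame is stiff and stays where it is left: about 14 N sideways on an end of the far or near rail moves it.
- right_pin (a point): Fixed pin of the right side rail: (0, -85) mm in the board's axes. Far and near rails: 190 mm long along y, 24 to 37 mm above the table, centre lines 70 mm beyond and before the pins, ends at y = +95 and -95 mm when square. At t > 0 (red diagonal longer) the far rail stands 70 mm * t to the left of that, the near rail as much to the right; they stay along y.
- rule (a joint): Swivel, rad, of the aluminium slide rule about a post at the frame's centre: 0 = cup end points to the board's +x, positive to the left; starts within 0.35. The red far-left corner lies at about +0.9, the blue far-right at about -0.9 (each within 0.06). Turns easily, but passes between the rails only when run in (joint tongue below 8 mm).
- tongue (a joint): Rule reading, m: 0 run in, 0.055 fully out; both ends move out together. Tip centre is r = 46 mm + reading from the frame's centre. Seated in a corner of a square frame it reads about 0.042. t = (r_red^2 - r_blue^2) / 14900 mm^2, in rad. Slides with about 2 N, stays where left; the tip slips along a rail into the corner. Over about 20 N on the cup would rack the frame.
- cup (a point): Centre of the inner floor of the orange cup on the rule's far arm, 47 mm above the table. Square, open at the top, 44 x 44 mm inside, 54 x 54 mm outside, sides along the rule, rim 19 mm above this point; centre 30 mm + reading from the frame's centre. Fingertips put into it from above can push the arm any way.
- tip (a point): Centre of the round brass tip at the rule's cup end, 12 mm in diameter, from 11 to 37 mm above the table, 16 mm farther out than the cup.
- toggle (a joint): Black snap-over lever on a grey block (70 x 40 mm, top 30 mm above the table) at the board's right end, rad: 0 (its start) leans 0.45 rad away from the robot (+x, red dot), 0.9 leans as far towards the robot (-x, green dot). Hinge along y at (0, -152) mm on the board, 31 mm above the table. Its heavy head holds it at either end; past 0.45 it snaps over. About 2 N moves it.
- toggle_tip (a point): Centre of the toggle's knob (20 mm in diameter), 48 mm from the hinge, about 74 mm above the table at the start.
- tape_mid (a point): Centre of a bystander roll of masking tape, 110 mm in diameter, 24 mm high.
- tray_mid (a point): Centre of a bystander card specimen tray 65x85x24 mm.
- caliper_mid (a point): Middle of the beam of a bystander caliper, 190 mm long, 14 mm high.

How it is judged:
By the outcome, as a careful person would: the job done as asked, in the order asked, and still so for the second after the job is handed in, with the robot touching nothing.
It also fails if it takes over 69 s, if anything falls off the work surface, if the arm or the gripper's body presses on something with over 40 N, if the wrist force passes 120 N, or if a joint passes its speed limit or range.

## Working session

There is one attempt and no reset: what is moved stays moved. The work goes in short steps, Python scripts to look and compute and a tool call to move; the robot and the scene stay as the last step left them, time stands still between calls to the robot, and variables do not carry over. Pictures are saved under pics/ and viewed, at most 10 in all, crops included, and the job is handed in when it is done.

Besides the shell and the picture viewer there is one more tool, called after "Request:" as name(argument=value, ...) on one line, values as JSON. move_arm: Moves the arm, as the interface text tells. Its arguments: {"type":"object","properties":{"deltas":{"type":"string"},"fingers":{"type":"number"},"newtons":{"type":"number"}},"required":["deltas"]}

```bash
mkdir -p pics; ls
cat > h.py <<'E'
import numpy as np, cv2
from bench import observe, camera, hand_in, find_in, cut_out, tips_ahead
def save(p,n): cv2.imwrite(f'pics/{n}.png',cv2.cvtColor(p['pixels'],cv2.COLOR_RGB2BGR))
def pts(p,E=None):
    E=p['extrinsics'] if E is None else E
    K=p['camera_matrix']; z=p['z_map']; v,u=np.indices(z.shape)
    c=np.stack([(u-K[0,2])/K[0,0]*z,-(v-K[1,2])/K[1,1]*z,-z,np.ones_like(z)],-1)
    return (c@E.T)[...,:3]
E
python3 - <<'E'
from h import *
s=observe();print(s,tips_ahead)
for n in('top','scene'):
    p=camera(n);save(p,n+'0')
    print(n,p.keys())
    for k in('jig','rule','cup','tip','toggle','toggle_tip','tape_mid','tray_mid','caliper_mid'):
        print(k,[(d['location'],round(d['conf'],2)) for d in find_in(p,k)[:2]])
E
```

```text
pics
{'t': 0.0, 'joint_pos': array([-1.34234136e+00,  3.81198696e-01,  1.29823639e+00, -3.34069544e-06,
        1.46365706e+00, -2.15290251e-01]), 'joint_velocities': array([ 0.00054285, -0.00234169,  0.00028769,  0.00096294,  0.00061325,
       -0.00023801]), 'joint_torque': array([-9.91339366e-04, -4.37925446e+01, -2.24558276e+01,  7.12829106e-02,
        3.51883541e-02, -1.19963929e-04]), 'tcp_pos': array([ 0.23606681, -0.49645672,  0.24614456]), 'tool_rot': array([-7.49715659e-04,  9.75486766e-01,  2.20056829e-01, -6.59564107e-06]), 'wrist_force': array([-0.434337  , -0.03364696,  0.66500206]), 'torque': array([0.0105164 , 0.00046434, 0.00445849]), 'grasp_force': 0.0, 'gripper_width': 0.08767100700348225} 0.008
top dict_keys(['pixels', 'z_map', 'camera_matrix', 'extrinsics', 'shot'])
jig [([0.5147, -0.2567, 0.0106], 0.88), ([0.4707, 0.0606, 0.0241], 0.28)]
rule [([0.5316, -0.2282, 0.0464], 0.85), ([0.536, -0.369, 0.0763], 0.53)]
cup [([0.5446, -0.2149, 0.0498], 0.77)]
tip [([0.5457, -0.2145, 0.0463], 0.87)]
toggle [([0.536, -0.3744, 0.0785], 0.59)]
toggle_tip [([0.548, -0.2097, 0.0462], 0.45), ([0.5361, -0.3716, 0.078], 0.39)]
tape_mid [([0.4671, 0.0598, 0.0249], 0.68), ([0.5458, -0.212, 0.0508], 0.48)]
tray_mid [([0.5687, 0.3843, 0.0056], 0.66)]
caliper_mid [([0.5168, 0.2588, 0.0071], 0.73)]
scene dict_keys(['pixels', 'z_map', 'camera_matrix', 'extrinsics', 'shot'])
jig [([0.5428, -0.192, 0.0197], 0.9)]
rule [([0.5292, -0.2087, 0.0502], 0.7)]
cup []
tip [([0.5375, -0.2042, 0.0556], 0.53)]
toggle []
toggle_tip []
tape_mid [([0.4674, 0.064, 0.0182], 0.59)]
tray_mid [([0.5619, 0.3897, 0.0104], 0.88)]
caliper_mid [([0.4991, 0.2646, 0.0076], 0.88)]
```

View pics/top0.png

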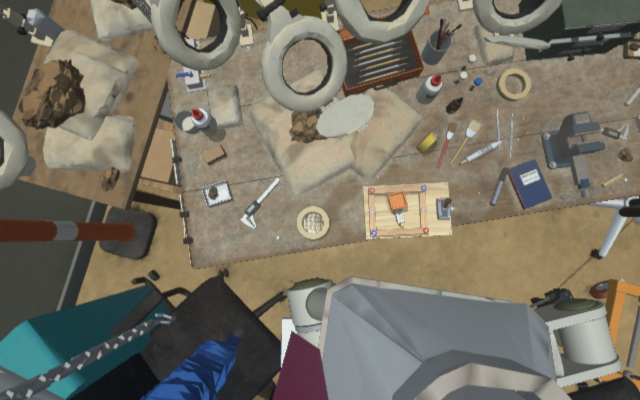

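View pics/scene0.png

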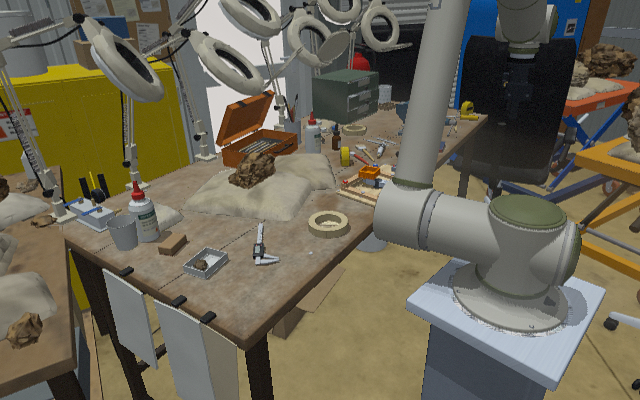

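The jig sits at about (365–450, 183–238) in the top view, the toggle at about (445, 208), and the bystanders are well to the left. Next I'll move over the jig and look with the wrist camera.

Request:
move_arm(deltas="0.05 0.06 0.06 0 0 -0.06; 0.1 0.13 0.1 0 0 -0.12; 0.15 0.2 0.15 0 0 -0.18; 0.2 0.27 0.2 0 0 -0.24; 0.25 0.34 0.2 0 0 -0.28", fingers=0)

```text
t: 1.42
tcp_pos: [0.3372, -0.3601, 0.3304]
tool_rot: [0.003, 1.0, -0.001, 0.002]
wrist_force: [0.7, -0.1, 0.4]
gripper_width: 0.0571
grasp_force: 0.0
```

Request:
move_arm(deltas="0.04 0.06 0.02 0 0 0; 0.08 0.12 0.04 0 0 0; 0.14 0.2 0.06 0 0 0; 0.2 0.28 0.08 0 0 0; 0.2 0.28 0.08 0 0 0")

```text
t: 1.83
tcp_pos: [0.419, -0.2441, 0.3606]
tool_rot: [0.0, 1.0, 0.005, 0.002]
wrist_force: [-0.6, 0.2, -0.2]
gripper_width: 0.0236
grasp_force: 0.0
```

```bash
cat >> h.py <<'E'
from scipy.spatial.transform import Rotation as R
def wcam():
    s=observe(); p=camera('wrist'); T=np.eye(4); q=s['tool_rot']
    T[:3,:3]=R.from_quat([q[1],q[2],q[3],q[0]]).as_matrix(); T[:3,3]=s['tcp_pos']
    return s,p,T@p['mount']
E
python3 - <<'E'
from h import *
s,p,E=wcam();save(p,'w1');print(s['t'],s['tcp_pos'],s['tool_rot'],s['gripper_width']);print(p['mount'])
np.savez('w1',E=E,P=pts(p,E))
for k in('jig','rule','cup','tip','toggle','toggle_tip'):
    print(k,[(d['location'],round(d['conf'],2)) for d in find_in({**p} if 0 else p,k)[:2]])
E
```

```text
1.8333 [ 0.41895255 -0.24413075  0.3606267 ] [4.76311316e-04 9.99985533e-01 5.08413487e-03 1.69095459e-03] 0.023576840006288423
[[-9.90769469e-04  9.51876601e-01  3.06479942e-01  7.98332605e-02]
 [ 9.99999227e-01  7.12950962e-04  1.01842673e-03  1.19584705e-04]
 [ 7.50911401e-04  3.06480715e-01 -9.51876572e-01 -1.37277343e-01]
 [ 0.00000000e+00  0.00000000e+00  0.00000000e+00  1.00000000e+00]]
jig [([0.5223, -0.2642, 0.0121], 0.94)]
rule [([0.5376, -0.2219, 0.0519], 0.78)]
cup [([0.5453, -0.218, 0.0503], 0.63), ([0.5214, -0.2622, 0.0074], 0.36)]
tip [([0.5468, -0.2185, 0.0478], 0.58)]
toggle [([0.5352, -0.3735, 0.0768], 0.58)]
toggle_tip [([0.5372, -0.3722, 0.0773], 0.68)]
```

View pics/w1.png

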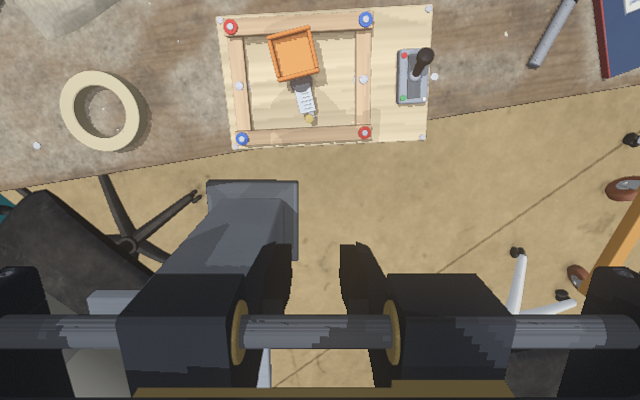

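The view shows the red caps at (230,27) and (365,133), blue at (366,20) and (242,139), the pins at (239,86) and (363,80), the cup at (294,54) and the knob at (425,56). I'll fit the board pose from these.

```bash
cat >> h.py <<'E'
def hit(p,E,u,v,h):
    K=p['camera_matrix']; d=E[:3,:3]@np.array([(u-K[0,2])/K[0,0],-(v-K[1,2])/K[1,1],-1]); o=E[:3,3]
    return (o+d*(h-o[2])/d[2])[:2]
def blobs(p,E,h=.04):
    hsv=cv2.cvtColor(p['pixels'],cv2.COLOR_RGB2HSV); H,S,V=cv2.split(hsv); P=pts(p,E); out={}
    reg=(P[...,2]>.03)&(P[...,2]<.055)&(P[...,0]>.35)&(P[...,1]<-.08)
    for n,m in(('red',((H<4)|(H>174))&(S>140)),('blue',(H>100)&(H<125)&(S>110))):
        k,l,st,c=cv2.connectedComponentsWithStats((m&reg).astype(np.uint8))
        out[n]=[(c[i].round(1),st[i,4],hit(p,E,*c[i],h).round(4),np.median(P[...,2][l==i]).round(4)) for i in range(1,k) if st[i,4]>25]
    return out
E
python3 - <<'E'
from h import *
s,p,E=wcam(); P=pts(p,E)
for n,l in blobs(p,E).items():
    for b in l: print(n,*b)
for n,u,v,h in(('pinL',239,86,.023),('pinR',363,80,.023)):
    print(n,hit(p,E,u,v,h),P[v,u])
# board corners via depth of board ~ .01
o=cut_out(p,'cup')[0]['region']; Q=P[o]; 
for lo,hi in((.043,.051),(.062,.072)):
    q=Q[(Q[:,2]>lo)&(Q[:,2]<hi)]; r=cv2.minAreaRect(q[:,:2].astype(np.float32)*1000); print('cup',lo,len(q),r)
E
```

```text
red [224.4  23. ] 103 [ 0.5768 -0.136 ] 0.0403
red [360.4 128.5] 72 [ 0.4479 -0.3109] 0.0402
blue [360.2  14.3] 108 [ 0.5867 -0.3047] 0.04
blue [237.7 135.7] 75 [ 0.438  -0.1427] 0.0406
pinL [ 0.50290452 -0.14525025] [ 0.50292078 -0.14502191  0.02196685]
pinR [ 0.51077247 -0.31390099] [ 0.51082195 -0.31410859  0.02147165]
cup 0.043 1348 ((542.0404663085938, -216.50430297851562), (49.590003967285156, 44.192440032958984), 14.016460418701172)
cup 0.062 722 ((544.3482055664062, -216.07615661621094), (54.130714416503906, 54.03510284423828), 14.319426536560059)
```

Board: centre (0.512, −0.2236), yaw ≈ 0.059, cup at (0.544, −0.216) and rule ≈ +0.18. Heights and sizes match the figures given, so I'll go above the cup.

Request:
move_arm(deltas="0.08 0.02 -0.08 0 0 0.06; 0.16 0.04 -0.16 0 0 0.12; 0.24 0.06 -0.24 0 0 0.159; 0.32 0.0825 -0.32 0 0 0.159; 0.32 0.0825 -0.4 0 0 0.159")

```text
t: 2.7
tcp_pos: [0.546, -0.2159, 0.2024]
tool_rot: [0.001, 0.992, 0.127, 0.002]
wrist_force: [-0.5, -0.2, -0.4]
gripper_width: 0.0006
grasp_force: 0.0
```

Request:
move_arm(deltas="0 0 -0.06 0 0 0; 0 0 -0.12 0 0 0; 0 0 -0.17 0 0 0; 0 0 -0.17 0 0 0; 0 0 -0.17 0 0 0")

```text
t: 3.12
tcp_pos: [0.5428, -0.2164, 0.1345]
tool_rot: [-0.0, 0.992, 0.126, -0.001]
wrist_force: [-1.3, -0.4, 0.1]
gripper_width: 0.0005
grasp_force: 0.0
```

Run:
```python
from h import *
s,p,E=wcam();save(p,'w2');print(s['t'],s['tcp_pos'],s['tool_rot'],s['gripper_width'],s['wrist_force'])
P=pts(p,E)
for k in ('cup','rule'):
  for d in cut_out(p,k)[:1]:
    Q=P[d['region']];q=Q[(Q[:,2]>.06)&(Q[:,2]<.072)];print(k,d['conf'],len(q),cv2.minAreaRect(q[:,:2].astype(np.float32)*1000))
```

```text
3.1167 [ 0.54279755 -0.2163901   0.13445789] [-4.99609940e-04  9.92010312e-01  1.26154455e-01 -5.86651071e-04] 0.0005068505286144331 [-1.30404632 -0.42844488  0.08022267]
cup 0.73 1834 ((544.935302734375, -215.69593811035156), (53.212284088134766, 53.98576354980469), 13.851317405700684)
rule 0.81 1899 ((544.6967163085938, -215.73513793945312), (53.712791442871094, 54.02680206298828), 14.011905670166016)
```

View pics/w2.png

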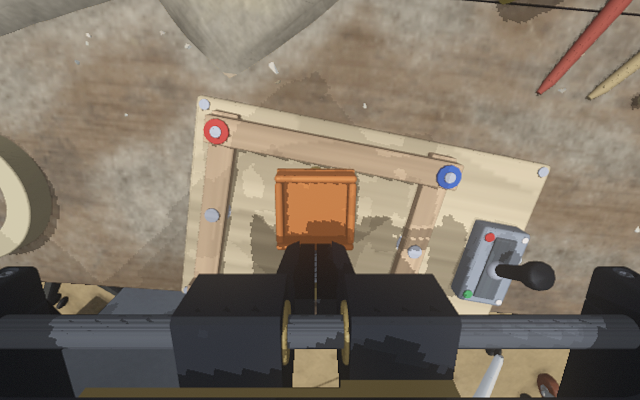

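Tool aligned over the cup (cup at ~(316,208) px). Descending.

Request:
move_arm(deltas="0 0 -0.05 0 0 0; 0 0 -0.1 0 0 0; 0 0 -0.15 0 0 0; 0 0 -0.175 0 0 0; 0 0 -0.175 0 0 0")

```text
t: 3.68
tcp_pos: [0.5426, -0.2158, 0.0638]
tool_rot: [-0.001, 0.992, 0.126, -0.001]
wrist_force: [-0.8, 0.4, -0.2]
gripper_width: 0.0006
grasp_force: 0.0
```

Request:
move_arm(deltas="-0.009 0.006 0 0 0 0.045; -0.0115 0.0115 0 0 0 0.09; -0.014 0.017 0 0 0 0.135; -0.018 0.023 0 0 0 0.18; -0.0215 0.028 0 0 0 0.226")

```text
t: 4.1
tcp_pos: [0.5352, -0.2054, 0.0666]
tool_rot: [0.001, 0.954, 0.301, 0.001]
wrist_force: [-0.2, -0.9, -1.3]
gripper_width: 0.0004
grasp_force: 0.6
```

Request:
move_arm(deltas="-0.004 0.005 0 0 0 0.045; -0.009 0.009 0 0 0 0.09; -0.014 0.013 0 0 0 0.135; -0.019 0.017 0 0 0 0.18; -0.0245 0.02 0 0 0 0.226")

```text
t: 4.52
tcp_pos: [0.5256, -0.1977, 0.0667]
tool_rot: [0.002, 0.885, 0.465, 0.001]
wrist_force: [0.2, -2.4, -0.1]
gripper_width: 0.0004
grasp_force: 0.9
```

Run:
```python
from h import *
s=observe();print(s['t'],s['tcp_pos'],s['tool_rot'],s['wrist_force'])
s,p,E=wcam();save(p,'w3')
q=camera('top');P=pts(q)
for d in cut_out(q,'cup')[:1]:
    Q=P[d['region']];Q=Q[(Q[:,2]>.055)&(Q[:,2]<.075)];print(len(Q),cv2.minAreaRect(Q[:,:2].astype(np.float32)*1000))
```

```text
4.5167 [ 0.52557379 -0.19770622  0.06669185] [1.90911166e-03 8.85314891e-01 4.64987366e-01 8.05117613e-04] [ 0.20656404 -2.44598918 -0.06198251]
```

View pics/w3.png

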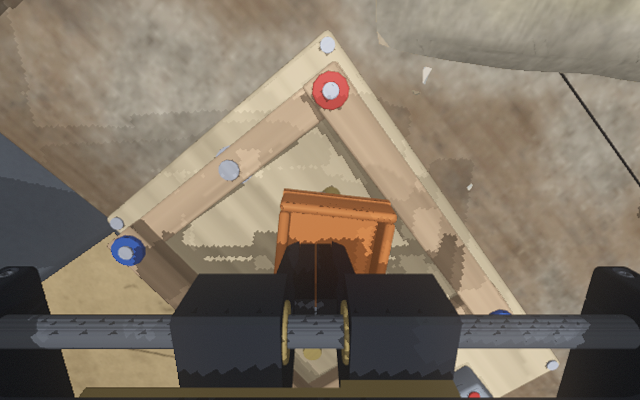

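The rule has swung towards the red corner: cap at (330,90), tip at (332,190), the cup's left wall on the fingers. I'll lower a little, nudge left and slide out.

Request:
move_arm(deltas="-0.004 0.003 -0.015 0 0 0; 0.002 0.011 -0.015 0 0 0; 0.0075 0.0195 -0.015 0 0 0; 0.013 0.028 -0.015 0 0 0; 0.019 0.036 -0.015 0 0 0")

```text
t: 5.08
tcp_pos: [0.5325, -0.182, 0.0587]
tool_rot: [-0.0, 0.886, 0.463, -0.0]
wrist_force: [-0.5, -2.4, 0.3]
gripper_width: 0.0005
grasp_force: 1.0
```

Request:
move_arm(deltas="0.003 0.004 0 0 0 0; 0.006 0.008 0 0 0 0; 0.0085 0.0125 0 0 0 0; 0.0115 0.0165 0 0 0 0; 0.0115 0.0165 0 0 0 0")

```text
t: 5.5
tcp_pos: [0.537, -0.1755, 0.0587]
tool_rot: [-0.0, 0.886, 0.463, 0.0]
wrist_force: [0.3, -0.7, -0.3]
gripper_width: 0.0002
grasp_force: 0.1
```

Run:
```python
from h import *
s,p,E=wcam();save(p,'w4');print(s['t'],s['tcp_pos'],s['wrist_force'],s['torque'])
c=np.array([.512,-.2236]);d=s['tcp_pos'][:2]-c;print(np.hypot(*d),np.arctan2(d[1],d[0]))
P=pts(p,E)
for d in cut_out(p,'cup')[:1]:
    Q=P[d['region']];q=Q[(Q[:,2]>.06)&(Q[:,2]<.072)];print(d['conf'],len(q),cv2.minAreaRect(q[:,:2].astype(np.float32)*1000))
```

```text
5.5 [ 0.53703667 -0.17550415  0.05869325] [ 0.33114255 -0.71778447 -0.29768694] [-0.07991241 -0.07719634 -0.01054073]
0.05422218819086588 1.090838155079801
0.63 1973 ((548.2236328125, -172.18931579589844), (16.423051834106445, 54.36732864379883), 52.869117736816406)
```

View pics/w4.png

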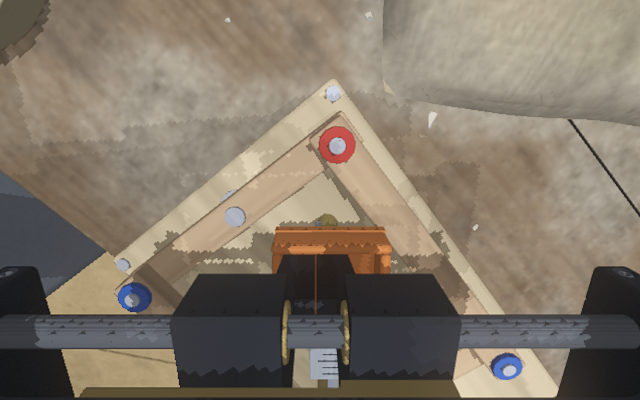

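Tip at (327,218), with about 12 mm left to the inside corner. I'll advance in shrinking steps and watch the force.

Request:
move_arm(deltas="0.002 0.003 0 0 0 0; 0.004 0.006 0 0 0 0; 0.006 0.009 0 0 0 0; 0.008 0.0115 0 0 0 0; 0.01 0.014 0 0 0 0")

```text
t: 6.02
tcp_pos: [0.5409, -0.1701, 0.0587]
tool_rot: [-0.0, 0.886, 0.463, -0.0]
wrist_force: [0.5, -1.2, -0.5]
gripper_width: 0.0006
grasp_force: 0.8
```

Request:
move_arm(deltas="0.001 0.001 0 0 0 0; 0.0015 0.002 0 0 0 0; 0.002 0.003 0 0 0 0; 0.0025 0.004 0 0 0 0; 0.003 0.004 0 0 0 0")

```text
t: 6.43
tcp_pos: [0.5421, -0.1685, 0.0587]
tool_rot: [-0.0, 0.886, 0.463, -0.0]
wrist_force: [-1.8, -2.2, -0.7]
gripper_width: 0.0005
grasp_force: 0.8
```

```bash
cat > cupq.py <<'E'
from h import *
import sys
s,p,E=wcam();save(p,sys.argv[1]);print(s['t'],s['tcp_pos'],s['wrist_force'],s['torque'])
P=pts(p,E)
for d in cut_out(p,'cup')[:1]:
    Q=P[d['region']];q=Q[(Q[:,2]>.06)&(Q[:,2]<.072)];print(d['conf'],len(q),cv2.minAreaRect(q[:,:2].astype(np.float32)*1000))
for d in find_in(p,'tip')[:1]: print('tip',d['location'],d['conf'])
print(blobs(p,E))
E
python3 cupq.py w5
```

```text
6.4333 [ 0.54205321 -0.16853722  0.05867361] [-1.7553264  -2.15561927 -0.74751071] [-0.23014963  0.15295333 -0.00993176]
0.59 1901 ((552.6723022460938, -165.9767608642578), (16.71853256225586, 54.05772399902344), 55.25511169433594)
tip [0.5578, -0.1648, 0.0566] 0.9
{'red': [(array([335.8, 161.8]), np.int32(723), array([ 0.5776, -0.1351]), np.float64(0.0402))], 'blue': [(array([137. , 304.8]), np.int32(373), array([ 0.4416, -0.139 ]), np.float64(0.04)), (array([503.6, 377.1]), np.int32(386), array([ 0.5875, -0.3029]), np.float64(0.0399))]}
```

View pics/w5.png

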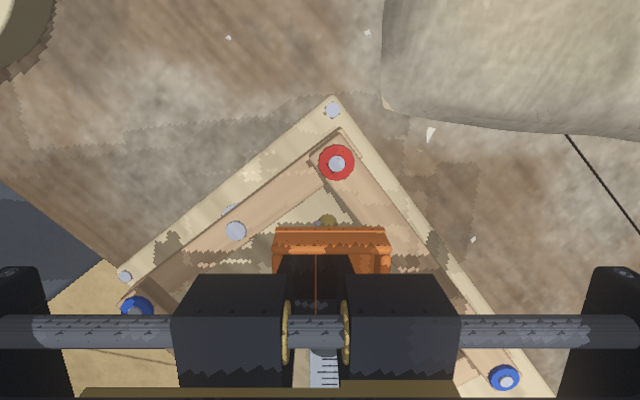

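Tip at (327,219), red cap at (336,162): about 5 mm remain.

Request:
move_arm(deltas="0.001 0.0015 0 0 0 0; 0.002 0.003 0 0 0 0; 0.003 0.004 0 0 0 0; 0.004 0.006 0 0 0 0; 0.004 0.006 0 0 0 0")

```text
t: 7.0
tcp_pos: [0.5438, -0.1661, 0.0587]
tool_rot: [0.0, 0.886, 0.463, 0.0]
wrist_force: [0.3, 0.5, 0.7]
gripper_width: 0.0006
grasp_force: 0.5
```

Request:
move_arm(deltas="0.0005 0.001 0 0 0 0; 0.001 0.0015 0 0 0 0; 0.0015 0.002 0 0 0 0; 0.002 0.003 0 0 0 0; 0.002 0.003 0 0 0 0")

```text
t: 7.42
tcp_pos: [0.5445, -0.1649, 0.0587]
tool_rot: [0.0, 0.886, 0.463, 0.0]
wrist_force: [-2.1, -0.6, -1.2]
gripper_width: 0.0005
grasp_force: 0.6
```

Request:
move_arm(deltas="0.0005 0.001 0 0 0 0; 0.001 0.0015 0 0 0 0; 0.0015 0.002 0 0 0 0; 0.0015 0.002 0 0 0 0; 0.0015 0.002 0 0 0 0")

```text
t: 7.83
tcp_pos: [0.5451, -0.1642, 0.0587]
tool_rot: [-0.0, 0.886, 0.463, 0.0]
wrist_force: [-0.2, 0.1, -0.5]
gripper_width: 0.0004
grasp_force: 0.6
```

Request:
move_arm(deltas="0.0005 0.001 0 0 0 0; 0.001 0.0015 0 0 0 0; 0.0015 0.002 0 0 0 0; 0.002 0.003 0 0 0 0; 0.002 0.003 0 0 0 0")

```text
t: 8.25
tcp_pos: [0.5459, -0.1629, 0.0587]
tool_rot: [0.0, 0.886, 0.463, 0.0]
wrist_force: [-0.2, -1.3, -1.5]
gripper_width: 0.0001
grasp_force: 0.6
```

Request:
move_arm(deltas="0.0005 0.001 0 0 0 0; 0.001 0.0015 0 0 0 0; 0.0015 0.002 0 0 0 0; 0.002 0.003 0 0 0 0; 0.002 0.003 0 0 0 0")

```text
t: 8.67
tcp_pos: [0.5467, -0.1618, 0.0587]
tool_rot: [0.0, 0.886, 0.463, 0.0]
wrist_force: [-1.8, -1.0, -0.6]
gripper_width: 0.0005
grasp_force: 0.6
```

```bash
python3 cupq.py w6
```

```text
8.6667 [ 0.54673506 -0.16175091  0.05872604] [-1.77305302 -0.99767961 -0.56545543] [-0.17382123  0.02318768 -0.01797041]
0.93 1945 ((557.60986328125, -159.0142364501953), (16.83135986328125, 53.96125030517578), 53.977596282958984)
tip [0.5639, -0.1575, 0.0568] 0.67
{'red': [(array([335.6, 178.3]), np.int32(699), array([ 0.5776, -0.1351]), np.float64(0.0402))], 'blue': [(array([139. , 311.4]), np.int32(85), array([ 0.4442, -0.1361]), np.float64(0.0394)), (array([501.5, 385.7]), np.int32(332), array([ 0.5882, -0.3017]), np.float64(0.04))]}
```

View pics/w6.png

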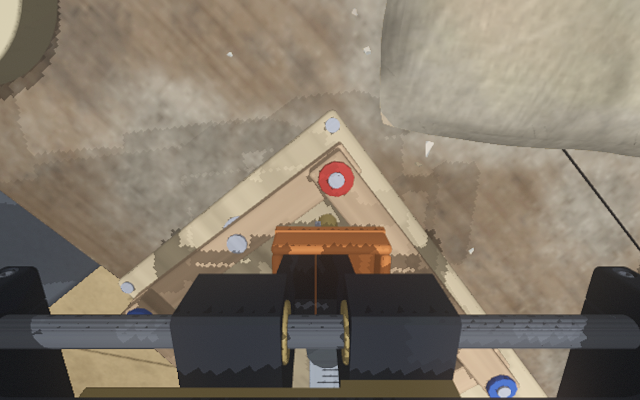

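Tip at (327,218), now nearly in the corner beneath the red cap at (336,178). Continuing in ~1 mm steps.

Request:
move_arm(deltas="0.0005 0.001 0 0 0 0; 0.001 0.0015 0 0 0 0; 0.0015 0.002 0 0 0 0; 0.0015 0.002 0 0 0 0; 0.0015 0.002 0 0 0 0")

```text
t: 9.23
tcp_pos: [0.5473, -0.161, 0.0587]
tool_rot: [-0.0, 0.886, 0.463, 0.0]
wrist_force: [-1.4, -1.3, -0.9]
gripper_width: 0.0004
grasp_force: 0.6
```

Request:
move_arm(deltas="0.0005 0.001 0 0 0 0; 0.001 0.0015 0 0 0 0; 0.0015 0.002 0 0 0 0; 0.0015 0.002 0 0 0 0; 0.0015 0.002 0 0 0 0")

```text
t: 9.65
tcp_pos: [0.5479, -0.1601, 0.0587]
tool_rot: [-0.0, 0.886, 0.463, 0.0]
wrist_force: [-0.7, 0.1, -0.3]
gripper_width: 0.0006
grasp_force: 0.6
```

Request:
move_arm(deltas="0.0005 0.001 0 0 0 0; 0.001 0.0015 0 0 0 0; 0.0015 0.002 0 0 0 0; 0.0015 0.002 0 0 0 0; 0.0015 0.002 0 0 0 0")

```text
t: 10.07
tcp_pos: [0.5485, -0.1593, 0.0587]
tool_rot: [-0.0, 0.886, 0.463, 0.0]
wrist_force: [-1.1, -0.4, 0.2]
gripper_width: 0.0
grasp_force: 0.6
```

Request:
move_arm(deltas="0.0005 0.001 0 0 0 0; 0.001 0.0015 0 0 0 0; 0.0015 0.002 0 0 0 0; 0.0015 0.002 0 0 0 0; 0.0015 0.002 0 0 0 0")

```text
t: 10.48
tcp_pos: [0.5491, -0.1586, 0.0587]
tool_rot: [-0.0, 0.886, 0.463, 0.0]
wrist_force: [0.2, -1.0, 0.2]
gripper_width: 0.0006
grasp_force: 0.6
```

Request:
move_arm(deltas="0.0005 0.001 0 0 0 0; 0.001 0.0015 0 0 0 0; 0.0015 0.002 0 0 0 0; 0.0015 0.002 0 0 0 0; 0.0015 0.002 0 0 0 0")

```text
t: 10.9
tcp_pos: [0.5497, -0.1578, 0.0587]
tool_rot: [-0.0, 0.886, 0.463, 0.0]
wrist_force: [-1.4, -0.7, 0.1]
gripper_width: 0.0004
grasp_force: 0.6
```

```bash
python3 cupq.py w7
```

```text
10.9 [ 0.54968304 -0.1577504   0.0586979 ] [-1.37822518 -0.66330363  0.06505243] [-0.18242491  0.08801853 -0.0064761 ]
0.64 1902 ((560.6071166992188, -154.3716583251953), (15.931432723999023, 53.563201904296875), 53.439552307128906)
tip [0.566, -0.1538, 0.0559] 0.56
{'red': [(array([335. , 187.8]), np.int32(688), array([ 0.5776, -0.1349]), np.float64(0.0402))], 'blue': [(array([500.6, 389.6]), np.int32(257), array([ 0.5894, -0.3002]), np.float64(0.0399))]}
```

Red cap unmoved; rim geometry puts the tip about 6 mm from its seat.

Request:
move_arm(deltas="0.001 0.0015 0 0 0 0; 0.002 0.003 0 0 0 0; 0.003 0.004 0 0 0 0; 0.004 0.0055 0 0 0 0; 0.004 0.006 0 0 0 0")

```text
t: 11.47
tcp_pos: [0.5514, -0.1553, 0.0587]
tool_rot: [0.0, 0.886, 0.463, 0.0]
wrist_force: [0.2, -2.2, -0.1]
gripper_width: 0.0005
grasp_force: 0.8
```

Request:
move_arm(deltas="0.0005 0.001 0 0 0 0; 0.001 0.0015 0 0 0 0; 0.0015 0.002 0 0 0 0; 0.0015 0.002 0 0 0 0; 0.0015 0.002 0 0 0 0")

```text
t: 11.88
tcp_pos: [0.5519, -0.1546, 0.0587]
tool_rot: [-0.0, 0.886, 0.463, 0.0]
wrist_force: [-1.5, -1.3, -1.7]
gripper_width: 0.0005
grasp_force: 0.6
```

Request:
move_arm(deltas="0.0005 0.001 0 0 0 0; 0.001 0.0015 0 0 0 0; 0.0015 0.002 0 0 0 0; 0.0015 0.002 0 0 0 0; 0.0015 0.002 0 0 0 0")

```text
t: 12.3
tcp_pos: [0.5525, -0.1538, 0.0587]
tool_rot: [-0.0, 0.886, 0.463, -0.0]
wrist_force: [-0.4, -0.7, 0.4]
gripper_width: 0.0005
grasp_force: 0.6
```

Request:
move_arm(deltas="0.0005 0.001 0 0 0 0; 0.001 0.0015 0 0 0 0; 0.0015 0.002 0 0 0 0; 0.0015 0.002 0 0 0 0; 0.0015 0.002 0 0 0 0")

```text
t: 12.72
tcp_pos: [0.5531, -0.1529, 0.0587]
tool_rot: [-0.0, 0.886, 0.463, 0.0]
wrist_force: [-1.0, -1.3, 0.2]
gripper_width: 0.0004
grasp_force: 0.6
```

Request:
move_arm(deltas="0.0005 0.001 0 0 0 0; 0.001 0.0015 0 0 0 0; 0.0015 0.002 0 0 0 0; 0.0015 0.002 0 0 0 0; 0.0015 0.002 0 0 0 0")

```text
t: 13.13
tcp_pos: [0.5537, -0.1521, 0.0587]
tool_rot: [-0.0, 0.886, 0.463, 0.0]
wrist_force: [-1.3, -0.5, -0.9]
gripper_width: 0.0003
grasp_force: 0.6
```

```bash
python3 cupq.py w8
```

```text
13.1333 [ 0.55369277 -0.15213336  0.05869039] [-1.3304308  -0.51068031 -0.86910456] [-0.15976253  0.11189583 -0.0251954 ]
0.77 1884 ((564.4630737304688, -148.78762817382812), (16.409523010253906, 53.619903564453125), 52.688018798828125)
tip [0.5699, -0.1477, 0.0556] 0.86
{'red': [(array([334.5, 200.9]), np.int32(658), array([ 0.5776, -0.1348]), np.float64(0.0401))], 'blue': [(array([142.5, 350.3]), np.int32(64), array([ 0.4338, -0.1472]), np.float64(0.04)), (array([498.9, 394. ]), np.int32(79), array([ 0.5911, -0.2972]), np.float64(0.0395))]}
```

View pics/w8.png

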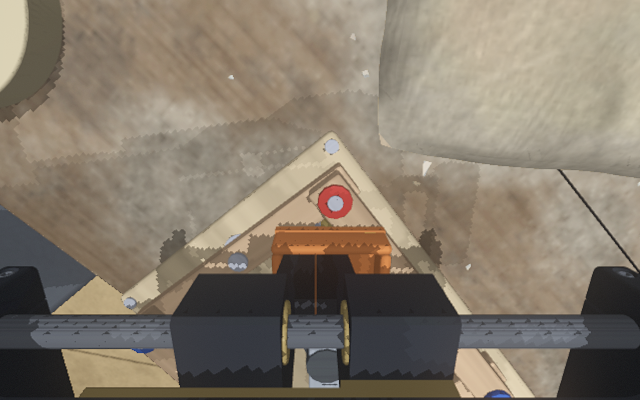

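The cup rim front is at y≈228 px and the cap is about 11 mm beyond it, so the tip is close to seated. Smaller steps now.

Request:
move_arm(deltas="0.0003 0.0005 0 0 0 0; 0.0006 0.0008 0 0 0 0; 0.0009 0.0012 0 0 0 0; 0.001 0.0014 0 0 0 0; 0.001 0.0014 0 0 0 0")

```text
t: 13.7
tcp_pos: [0.5539, -0.1519, 0.0587]
tool_rot: [0.0, 0.886, 0.463, -0.0]
wrist_force: [-2.4, -3.6, 0.7]
gripper_width: 0.0005
grasp_force: 2.3
```

Request:
move_arm(deltas="0.0003 0.0005 0 0 0 0; 0.0006 0.0008 0 0 0 0; 0.0009 0.0012 0 0 0 0; 0.001 0.0014 0 0 0 0; 0.001 0.0014 0 0 0 0")

```text
t: 14.12
tcp_pos: [0.554, -0.1517, 0.0586]
tool_rot: [0.0, 0.886, 0.463, -0.001]
wrist_force: [-5.5, -6.1, 0.1]
gripper_width: 0.0007
grasp_force: 4.1
```

Request:
move_arm(deltas="0.0003 0.0005 0 0 0 0; 0.0006 0.0008 0 0 0 0; 0.0009 0.0012 0 0 0 0; 0.001 0.0014 0 0 0 0; 0.001 0.0014 0 0 0 0")

```text
t: 14.53
tcp_pos: [0.554, -0.1517, 0.0586]
tool_rot: [0.0, 0.886, 0.463, -0.001]
wrist_force: [-8.7, -10.2, 0.5]
gripper_width: 0.0004
grasp_force: 5.8
```

Seated in the red corner (force built to 13 N with the TCP still at (0.5540, −0.1517)). I'll record that, run the rule back in and swing to blue.

```bash
python3 cupq.py red
```

```text
14.5333 [ 0.55401476 -0.15165096  0.05861754] [ -8.72310303 -10.17725952   0.49228476] [-1.43193915  1.12523021 -0.02015359]
0.59 1931 ((564.6082153320312, -148.7486572265625), (15.637337684631348, 53.371517181396484), 54.4688720703125)
tip [0.5689, -0.1468, 0.0596] 0.55
{'red': [(array([334.6, 202. ]), np.int32(660), array([ 0.5776, -0.1348]), np.float64(0.0402))], 'blue': [(array([142.9, 350.7]), np.int32(74), array([ 0.4339, -0.1472]), np.float64(0.04)), (array([498.8, 394.2]), np.int32(68), array([ 0.5912, -0.297 ]), np.float64(0.0395))]}
```

Request:
move_arm(deltas="-0.006 -0.009 0 0 0 0; -0.014 -0.022 0 0 0 0; -0.024 -0.038 0 0 0 0; -0.034 -0.056 0 0 0 0; -0.044 -0.074 0 0 0 0")

```text
t: 15.1
tcp_pos: [0.5369, -0.1804, 0.0587]
tool_rot: [-0.0, 0.886, 0.463, 0.0]
wrist_force: [-0.9, 2.5, 1.1]
gripper_width: 0.0001
grasp_force: 1.0
```

Request:
move_arm(deltas="-0.008 -0.016 0 0 0 0; -0.017 -0.032 0 0 0 0; -0.026 -0.048 0 0 0 0; -0.034 -0.063 0 0 0 0; -0.034 -0.063 0 0 0 0")

```text
t: 15.52
tcp_pos: [0.5232, -0.2067, 0.0587]
tool_rot: [0.0, 0.886, 0.463, -0.0]
wrist_force: [0.2, -0.1, -0.3]
gripper_width: 0.0005
grasp_force: 0.0
```

```bash
python3 cupq.py red_in
```

```text
15.5167 [ 0.52319894 -0.20665461  0.05871174] [ 0.19047124 -0.07594585 -0.30801444] [-0.04892111 -0.09590858 -0.00391292]
0.7 3273 ((532.1369018554688, -198.43997192382812), (52.49547576904297, 54.220703125), 52.790428161621094)
tip [0.5382, -0.1913, 0.047] 0.94
{'red': [(array([323.5,  69.2]), np.int32(934), array([ 0.5774, -0.1355]), np.float64(0.0403)), (array([477.9, 394.8]), np.int32(29), array([ 0.5495, -0.345 ]), np.float64(0.0306))], 'blue': [(array([112.1, 242.2]), np.int32(660), array([ 0.4393, -0.1418]), np.float64(0.0401)), (array([506.4, 310.3]), np.int32(154), array([ 0.5902, -0.2982]), np.float64(0.0397))]}
```

View pics/red_in.png

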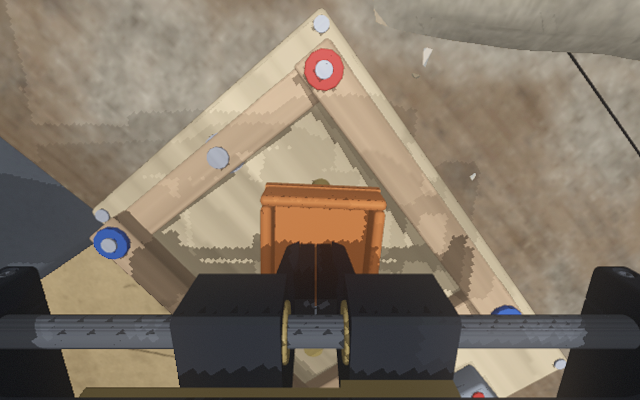

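The rule is in: cup at (0.532, −0.198), radius ≈ 33 mm, angle 0.92. I'll compute the arc to blue.

Run:
```python
import numpy as np
c=np.array([.5125,-.2242]); cur=np.array([.5246,-.2054])
for call in range(4):
    rows=[];o=cur
    for i in range(5):
        k=call*5+i+1; f=.92-.0955*k; cur=c+.031*np.array([np.cos(f),np.sin(f)])
        d=(cur-o)/.4; rows.append(f"{d[0]:.3f} {d[1]:.3f} 0 0 0 {-.0573*(i+1):.3f}")
    cur=o+np.round(d,3)*.4
    print('; '.join(rows),cur)
```

```text
0.022 0.010 0 0 0 -0.057; 0.028 0.005 0 0 0 -0.115; 0.032 -0.001 0 0 0 -0.172; 0.036 -0.007 0 0 0 -0.229; 0.040 -0.014 0 0 0 -0.286 [ 0.5406 -0.211 ]
0.003 -0.007 0 0 0 -0.057; 0.005 -0.014 0 0 0 -0.115; 0.006 -0.021 0 0 0 -0.172; 0.007 -0.028 0 0 0 -0.229; 0.007 -0.036 0 0 0 -0.286 [ 0.5434 -0.2254]
-0.000 -0.007 0 0 0 -0.057; -0.002 -0.014 0 0 0 -0.115; -0.004 -0.021 0 0 0 -0.172; -0.006 -0.028 0 0 0 -0.229; -0.010 -0.035 0 0 0 -0.286 [ 0.5394 -0.2394]
-0.004 -0.006 0 0 0 -0.057; -0.008 -0.012 0 0 0 -0.115; -0.013 -0.018 0 0 0 -0.172; -0.019 -0.022 0 0 0 -0.229; -0.025 -0.027 0 0 0 -0.286 [ 0.5294 -0.2502]
```

Request:
move_arm(deltas="0.022 0.010 0 0 0 -0.057; 0.028 0.005 0 0 0 -0.115; 0.032 -0.001 0 0 0 -0.172; 0.036 -0.007 0 0 0 -0.229; 0.040 -0.014 0 0 0 -0.286")

```text
t: 16.08
tcp_pos: [0.54, -0.2106, 0.0587]
tool_rot: [0.0, 0.968, 0.253, 0.0]
wrist_force: [-0.6, 0.0, 0.4]
gripper_width: 0.0001
grasp_force: 0.5
```

Request:
move_arm(deltas="0.003 -0.007 0 0 0 -0.057; 0.005 -0.014 0 0 0 -0.115; 0.006 -0.021 0 0 0 -0.172; 0.007 -0.028 0 0 0 -0.229; 0.007 -0.036 0 0 0 -0.286")

```text
t: 16.5
tcp_pos: [0.5426, -0.225, 0.0587]
tool_rot: [-0.0, 1.0, 0.031, -0.0]
wrist_force: [-0.4, 1.5, 1.1]
gripper_width: 0.0003
grasp_force: 0.7
```

Request:
move_arm(deltas="0 -0.007 0 0 0 -0.057; -0.002 -0.014 0 0 0 -0.115; -0.004 -0.021 0 0 0 -0.172; -0.006 -0.028 0 0 0 -0.229; -0.010 -0.035 0 0 0 -0.286")

```text
t: 16.92
tcp_pos: [0.5385, -0.2388, 0.0586]
tool_rot: [-0.0, 0.981, -0.193, -0.0]
wrist_force: [-1.4, 1.4, 0.9]
gripper_width: -0.0001
grasp_force: 0.9
```

Request:
move_arm(deltas="-0.004 -0.006 0 0 0 -0.057; -0.008 -0.012 0 0 0 -0.115; -0.013 -0.018 0 0 0 -0.172; -0.019 -0.022 0 0 0 -0.229; -0.025 -0.027 0 0 0 -0.286")

```text
t: 17.33
tcp_pos: [0.5286, -0.2496, 0.0586]
tool_rot: [-0.0, 0.914, -0.406, -0.0]
wrist_force: [0.8, 2.5, 0.3]
gripper_width: 0.0007
grasp_force: 0.9
```

```bash
python3 cupq.py blue_in
```

```text
17.3333 [ 0.52856431 -0.24959321  0.05864565] [0.78159201 2.48125111 0.33381098] [ 0.46884816 -0.04014038 -0.04595185]
0.97 2632 ((536.7127075195312, -247.67755126953125), (54.01974105834961, 49.76564025878906), 45.17765808105469)
tip [0.5488, -0.2576, 0.0536] 0.84
{'red': [(array([443.4,  58.7]), np.int32(173), array([ 0.5496, -0.3567]), np.float64(0.0308)), (array([504.7, 263.2]), np.int32(541), array([ 0.4489, -0.3117]), np.float64(0.0402))], 'blue': [(array([301.5,  89.2]), np.int32(897), array([ 0.5875, -0.3055]), np.float64(0.0403))]}
```

Request:
move_arm(deltas="-0.005 -0.004 0 0 0 0; 0.0015 -0.0115 0 0 0 0; 0.008 -0.019 0 0 0 0; 0.015 -0.0265 0 0 0 0; 0.0215 -0.034 0 0 0 0")

```text
t: 17.9
tcp_pos: [0.5374, -0.2641, 0.0587]
tool_rot: [-0.0, 0.915, -0.404, -0.0]
wrist_force: [-0.7, 2.5, 0.3]
gripper_width: 0.0005
grasp_force: 0.9
```

Request:
move_arm(deltas="0.0065 -0.0075 0 0 0 0; 0.013 -0.015 0 0 0 0; 0.02 -0.0225 0 0 0 0; 0.0265 -0.03 0 0 0 0; 0.033 -0.0375 0 0 0 0")

```text
t: 18.32
tcp_pos: [0.5505, -0.279, 0.0586]
tool_rot: [-0.0, 0.914, -0.405, -0.0]
wrist_force: [-0.2, 1.5, 0.6]
gripper_width: 0.0002
grasp_force: 0.9
```

```bash
python3 cupq.py blue_m
```

```text
18.3167 [ 0.55048481 -0.27901945  0.05864916] [-0.22627766  1.51470371  0.60333376] [ 0.25565     0.1353543  -0.02578193]
0.78 1980 ((561.697509765625, -281.1754455566406), (53.80290985107422, 17.93637466430664), 43.07957458496094)
tip [0.5658, -0.2853, 0.0569] 0.8
{'red': [(array([427.8, 138.2]), np.int32(143), array([ 0.551 , -0.3583]), np.float64(0.0308)), (array([487.3, 311. ]), np.int32(115), array([ 0.4541, -0.3162]), np.float64(0.0398)), (array([126.3, 376.2]), np.int32(372), array([ 0.579 , -0.1398]), np.float64(0.0401))], 'blue': [(array([295.9, 167.7]), np.int32(727), array([ 0.5877, -0.3058]), np.float64(0.0402))]}
```

View pics/blue_m.png

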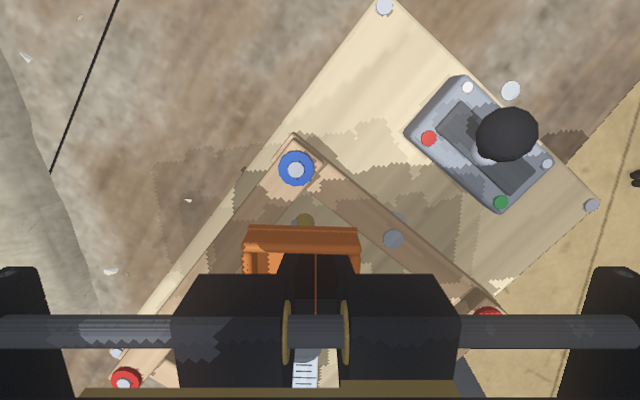

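(Tip at (305,220), blue cap at (296,168), about 15 mm to go. That makes 11 pictures viewed, one over the limit of 10, so from here I use numbers only.)

Request:
move_arm(deltas="0.005 -0.0055 0 0 0 0; 0.01 -0.011 0 0 0 0; 0.015 -0.017 0 0 0 0; 0.019 -0.0215 0 0 0 0; 0.02 -0.0225 0 0 0 0")

```text
t: 18.88
tcp_pos: [0.5585, -0.288, 0.0586]
tool_rot: [-0.0, 0.914, -0.405, -0.0]
wrist_force: [-0.6, 1.9, 0.6]
gripper_width: 0.0006
grasp_force: 0.8
```

Request:
move_arm(deltas="0.0005 -0.0006 0 0 0 0; 0.001 -0.0012 0 0 0 0; 0.0015 -0.0016 0 0 0 0; 0.0017 -0.0019 0 0 0 0; 0.0017 -0.0019 0 0 0 0")

```text
t: 19.3
tcp_pos: [0.5589, -0.2884, 0.0587]
tool_rot: [-0.0, 0.914, -0.405, -0.0]
wrist_force: [-0.8, 1.8, -0.6]
gripper_width: 0.0006
grasp_force: 0.8
```

Request:
move_arm(deltas="0.0004 -0.0005 0 0 0 0; 0.0008 -0.0009 0 0 0 0; 0.0012 -0.0013 0 0 0 0; 0.0012 -0.0013 0 0 0 0; 0.0012 -0.0013 0 0 0 0")

```text
t: 19.72
tcp_pos: [0.5594, -0.289, 0.0587]
tool_rot: [0.0, 0.914, -0.405, 0.0]
wrist_force: [-1.7, 0.9, -0.9]
gripper_width: 0.0003
grasp_force: 0.7
```

Request:
move_arm(deltas="0.0004 -0.0005 0 0 0 0; 0.0008 -0.0009 0 0 0 0; 0.0012 -0.0013 0 0 0 0; 0.0012 -0.0013 0 0 0 0; 0.0012 -0.0013 0 0 0 0")

```text
t: 20.13
tcp_pos: [0.5599, -0.2896, 0.0587]
tool_rot: [0.0, 0.914, -0.405, 0.0]
wrist_force: [-0.9, 1.4, -0.5]
gripper_width: 0.0003
grasp_force: 0.7
```

Request:
move_arm(deltas="0.0004 -0.0005 0 0 0 0; 0.0008 -0.0009 0 0 0 0; 0.0012 -0.0013 0 0 0 0; 0.0012 -0.0013 0 0 0 0; 0.0012 -0.0013 0 0 0 0")

```text
t: 20.55
tcp_pos: [0.5604, -0.2901, 0.0587]
tool_rot: [0.0, 0.914, -0.405, 0.0]
wrist_force: [-1.0, 0.9, -0.7]
gripper_width: 0.0004
grasp_force: 0.7
```

Request:
move_arm(deltas="0.0004 -0.0005 0 0 0 0; 0.0008 -0.0009 0 0 0 0; 0.0012 -0.0013 0 0 0 0; 0.0012 -0.0013 0 0 0 0; 0.0012 -0.0013 0 0 0 0")

```text
t: 20.97
tcp_pos: [0.5609, -0.2906, 0.0587]
tool_rot: [0.0, 0.914, -0.405, 0.0]
wrist_force: [-1.0, 0.1, -0.8]
gripper_width: 0.0003
grasp_force: 0.7
```

Request:
move_arm(deltas="0.0004 -0.0005 0 0 0 0; 0.0008 -0.0009 0 0 0 0; 0.0012 -0.0013 0 0 0 0; 0.0012 -0.0013 0 0 0 0; 0.0012 -0.0013 0 0 0 0")

```text
t: 21.38
tcp_pos: [0.5613, -0.291, 0.0587]
tool_rot: [-0.0, 0.914, -0.405, -0.0]
wrist_force: [-1.2, 2.5, -1.5]
gripper_width: 0.0007
grasp_force: 1.3
```

```bash
python3 cupq.py b1
```

```text
21.3833 [ 0.56128993 -0.29095405  0.0586656 ] [-1.21841522  2.5426926  -1.46756854] [ 0.46799385  0.29835411 -0.10751   ]
0.87 2014 ((572.4495849609375, -293.09783935546875), (53.87771224975586, 17.669414520263672), 43.4911003112793)
tip [0.5749, -0.2941, 0.057] 0.74
{'red': [(array([424.7, 169.3]), np.int32(131), array([ 0.5517, -0.3591]), np.float64(0.0309)), (array([480.8, 352.7]), np.int32(117), array([ 0.4447, -0.3072]), np.float64(0.0402))], 'blue': [(array([296.2, 198.8]), np.int32(665), array([ 0.588 , -0.3059]), np.float64(0.0403))]}
```

Request:
move_arm(deltas="0.0004 -0.0005 0 0 0 0; 0.0008 -0.0009 0 0 0 0; 0.0012 -0.0013 0 0 0 0; 0.0012 -0.0013 0 0 0 0; 0.0012 -0.0013 0 0 0 0")

```text
t: 21.95
tcp_pos: [0.5616, -0.2911, 0.0586]
tool_rot: [-0.0, 0.914, -0.405, -0.001]
wrist_force: [-1.2, 4.6, -0.6]
gripper_width: 0.0004
grasp_force: 2.6
```

Request:
move_arm(deltas="0.0004 -0.0005 0 0 0 0; 0.0008 -0.0009 0 0 0 0; 0.0012 -0.0013 0 0 0 0; 0.0012 -0.0013 0 0 0 0; 0.0012 -0.0013 0 0 0 0")

```text
t: 22.37
tcp_pos: [0.5619, -0.2913, 0.0585]
tool_rot: [-0.001, 0.914, -0.405, -0.001]
wrist_force: [-4.0, 6.9, 0.7]
gripper_width: 0.0004
grasp_force: 3.5
```

```bash
python3 cupq.py b2
```

```text
22.3667 [ 0.56187468 -0.29125839  0.05847719] [-3.9927729   6.9452404   0.70155496] [ 1.08837787  0.5507052  -0.02940525]
0.71 2027 ((572.7416381835938, -293.1728820800781), (53.95588302612305, 16.67625617980957), 42.09653091430664)
tip [0.5785, -0.2958, 0.0565] 0.86
{'red': [(array([425.6, 170.4]), np.int32(128), array([ 0.5516, -0.3593]), np.float64(0.0308)), (array([480.9, 353.1]), np.int32(125), array([ 0.4451, -0.3074]), np.float64(0.0401))], 'blue': [(array([296.7, 200.1]), np.int32(667), array([ 0.5879, -0.3059]), np.float64(0.0402))]}
```

Request:
move_arm(deltas="0.0005 0 0 0 0 0; 0.001 -0.0003 0 0 0 0; 0.0015 -0.0005 0 0 0 0; 0.002 -0.0005 0 0 0 0; 0.002 -0.0005 0 0 0 0")

```text
t: 22.93
tcp_pos: [0.5624, -0.2913, 0.0584]
tool_rot: [-0.001, 0.914, -0.405, -0.001]
wrist_force: [-4.6, 6.7, 0.5]
gripper_width: 0.0001
grasp_force: 4.1
```

Request:
move_arm(deltas="0.0005 0 0 0 0 0; 0.001 -0.0003 0 0 0 0; 0.0015 -0.0005 0 0 0 0; 0.002 -0.0005 0 0 0 0; 0.002 -0.0005 0 0 0 0")

```text
t: 23.35
tcp_pos: [0.5626, -0.2913, 0.0584]
tool_rot: [-0.001, 0.914, -0.405, -0.002]
wrist_force: [-8.1, 8.2, 2.3]
gripper_width: 0.0006
grasp_force: 5.4
```

```bash
python3 cupq.py b3
```

```text
23.35 [ 0.56260779 -0.29131705  0.05837405] [-8.10490135  8.22892682  2.26236759] [ 1.24295155  1.22594315 -0.11546038]
0.77 2012 ((573.1712646484375, -293.1652526855469), (53.95038604736328, 16.79251480102539), 42.67112731933594)
tip [0.5771, -0.2955, 0.0579] 0.97
{'red': [(array([426.1, 171.5]), np.int32(133), array([ 0.5518, -0.3592]), np.float64(0.0307)), (array([481.7, 353.3]), np.int32(135), array([ 0.4451, -0.3076]), np.float64(0.0402))], 'blue': [(array([297.6, 201.1]), np.int32(662), array([ 0.588 , -0.3059]), np.float64(0.0402))]}
```

Seated in the blue corner too (both walls react, 11.5 N, TCP (0.5626, −0.2913)). A rough reckoning gives blue slightly longer (t ≈ −0.013). I'll run the rule in, lift and measure the four caps squarely from above as a cross-check.

Request:
move_arm(deltas="-0.008 0.011 0 0 0 0; -0.018 0.025 0 0 0 0; -0.028 0.04 0 0 0 0; -0.039 0.055 0 0 0 0; -0.05 0.07 0 0 0 0")

```text
t: 23.92
tcp_pos: [0.5439, -0.2644, 0.059]
tool_rot: [0.0, 0.914, -0.405, 0.001]
wrist_force: [1.0, -1.6, -0.2]
gripper_width: 0.0004
grasp_force: 1.0
```

Request:
move_arm(deltas="-0.011 0.015 0 0 0 0; -0.022 0.031 0 0 0 0; -0.033 0.047 0 0 0 0; -0.043 0.0615 0 0 0 0; -0.043 0.0615 0 0 0 0")

```text
t: 24.33
tcp_pos: [0.5259, -0.2385, 0.0587]
tool_rot: [-0.0, 0.915, -0.404, -0.001]
wrist_force: [0.3, -0.3, 0.0]
gripper_width: 0.0003
grasp_force: 0.0
```

Request:
move_arm(deltas="0.005 -0.006 0.05 0 0 0; 0.005 -0.006 0.14 0 0 0.06; -0.01 0.01 0.23 0 0 0.13; -0.03 0.03 0.32 0 0 0.2; -0.039 0.04 0.4 0 0 0.27")

```text
t: 24.75
tcp_pos: [0.5104, -0.2229, 0.2208]
tool_rot: [-0.0, 0.98, -0.2, -0.0]
wrist_force: [0.7, -0.2, 0.4]
gripper_width: 0.0006
grasp_force: 0.0
```

Request:
move_arm(deltas="0 0 0.09 0 0 0.07; 0 0 0.17 0 0 0.14; 0 0 0.188 0 0 0.21; 0 0 0.188 0 0 0.28; 0 0 0.188 0 0 0.303")

```text
t: 25.17
tcp_pos: [0.5111, -0.2236, 0.2946]
tool_rot: [0.0, 0.999, 0.036, 0.0]
wrist_force: [-0.1, -0.6, -0.3]
gripper_width: 0.0003
grasp_force: 0.0
```

Request:
move_arm(deltas="0 0 0 0 0 0; 0 0 0 0 0 0; 0 0 0 0 0 0; 0 0 0 0 0 0; 0 0 0 0 0 0")

```text
t: 25.58
tcp_pos: [0.5111, -0.2239, 0.2938]
tool_rot: [-0.0, 0.999, 0.033, -0.0]
wrist_force: [-0.5, -0.9, -0.9]
gripper_width: 0.0006
grasp_force: 0.0
```

```bash
cat > four.py <<'E'
from h import *
import sys
s,p,E=wcam();save(p,sys.argv[1]);print(s['t'],s['tcp_pos'],s['tool_rot'])
b=blobs(p,E);C={}
for n in b:
    for x in b[n]: print(n,*x)
r=sorted([x[2] for x in b['red'] if abs(x[3]-.04)<.003],key=lambda q:-q[0]); l=sorted([x[2] for x in b['blue'] if abs(x[3]-.04)<.003],key=lambda q:-q[0])
rf,rn,bf,bn=r[0],r[-1],l[0],l[-1]; c=(rf+rn+bf+bn)/4
w=(rf-bf+bn-rn)/2; yaw=np.arctan2(-w[0],w[1]); d=(rf+bf-rn-bn)/2
Rm=np.array([[np.cos(yaw),np.sin(yaw)],[-np.sin(yaw),np.cos(yaw)]])
print('c',c,'yaw',yaw,'w',np.hypot(*w),'d board',Rm@d,'t',(Rm@d)[1]/(Rm@d)[0], 'diag',np.hypot(*(rf-rn)),np.hypot(*(bf-bn)))
P=pts(p,E)
for k in('cup','toggle'):
  for d in cut_out(p,k)[:1]:
    Q=P[d['region']];q=Q[(Q[:,2]>.06)&(Q[:,2]<(.072 if k=='cup' else .09))]
    if len(q)>5: print(k,d['conf'],len(q),q.mean(0),cv2.minAreaRect(q[:,:2].astype(np.float32)*1000))
E
python3 four.py four1; python3 four.py four2 | grep yaw
```

```text
25.5833 [ 0.51108017 -0.2238812   0.29376846] [-1.23826815e-04  9.99452307e-01  3.30915750e-02 -1.37182006e-04]
red [242.4  99.1] 116 [ 0.5776 -0.136 ] 0.0401
red [380.2 214.2] 74 [ 0.4485 -0.3105] 0.0402
blue [390.4 100.3] 124 [ 0.5873 -0.3046] 0.04
blue [247.6 213.5] 92 [ 0.4385 -0.1422] 0.0402
c [ 0.512975 -0.223325] yaw 0.0584078150736034 w 0.16873774029540634 d board [ 0.13906622 -0.00207147] t -0.014895558286726502 diag 0.21706464474897794 0.22026166257431185
cup 0.83 803 [ 0.53501868 -0.24556276  0.0645027 ] ((534.2554931640625, -245.76531982421875), (54.032230377197266, 53.89292907714844), 44.102813720703125)
toggle 0.65 291 [ 0.54228321 -0.37215948  0.07748208] ((542.77880859375, -373.39044189453125), (18.377187728881836, 19.647563934326172), 45.891021728515625)
c [ 0.513025 -0.22335 ] yaw 0.05835596877065531 w 0.16888748473465998 d board [ 0.13916907 -0.00202018] t -0.014515985953829472 diag 0.21728490513609086 0.22040294916357178
```

Camera gives t ≈ −0.0147 (two looks) and the rule gave −0.014, so blue is longer by ~3 mm. The near-left (blue) outside end must go in (rightwards) by ≈ 1.0 mm. I'll approach that end, which is clear of the toggle.

Request:
move_arm(deltas="-0.035 0.055 -0.05 0 0 0; -0.07 0.11 -0.1 0 0 0; -0.11 0.18 -0.16 0 0 0; -0.15 0.25 -0.22 0 0 0; -0.188 0.303 -0.29 0 0 0")

```text
t: 26.3
tcp_pos: [0.4349, -0.1011, 0.1776]
tool_rot: [0.0, 0.999, 0.034, 0.001]
wrist_force: [0.9, -0.8, -0.3]
gripper_width: 0.0004
grasp_force: 0.0
```

Request:
move_arm(deltas="0 0 -0.07 0 0 0; 0 0 -0.135 0 0 0; 0 0 -0.135 0 0 0; 0 0 -0.135 0 0 0; 0 0 -0.135 0 0 0")

```text
t: 26.72
tcp_pos: [0.4367, -0.1032, 0.1251]
tool_rot: [0.0, 0.999, 0.033, 0.001]
wrist_force: [-0.3, 0.4, -0.5]
gripper_width: 0.0003
grasp_force: 0.0
```

Run:
```python
from h import *
s=observe();c=np.array([.513,-.2233]);y=.0584
d=s['tcp_pos'][:2]-c;print(s['tcp_pos'],d@[np.cos(y),np.sin(y)],d@[-np.sin(y),np.cos(y)])
```

```text
[ 0.43671    -0.10324198  0.12514452] -0.06915254202166679 0.12430615296745777
```

Request:
move_arm(deltas="0 0 -0.06 0 0 0; 0 0 -0.12 0 0 0; 0 0 -0.18 0 0 0; 0 0 -0.217 0 0 0; 0 0 -0.217 0 0 0")

```text
t: 27.13
tcp_pos: [0.4359, -0.1029, 0.0363]
tool_rot: [-0.0, 0.999, 0.033, -0.001]
wrist_force: [-0.8, 0.3, -0.8]
gripper_width: 0.0006
grasp_force: 0.0
```

Request:
move_arm(deltas="0 -0.004 0 0 0 0; 0 -0.008 0 0 0 0; 0.001 -0.012 0 0 0 0; 0.001 -0.016 0 0 0 0; 0.001 -0.016 0 0 0 0")

```text
t: 27.55
tcp_pos: [0.4367, -0.1096, 0.0379]
tool_rot: [0.0, 0.999, 0.033, 0.001]
wrist_force: [0.1, -0.7, 0.2]
gripper_width: 0.0002
grasp_force: 0.0
```

Request:
move_arm(deltas="0 -0.001 0 0 0 0; 0 -0.002 0 0 0 0; 0 -0.003 0 0 0 0; 0 -0.004 0 0 0 0; 0 -0.004 0 0 0 0")

```text
t: 27.97
tcp_pos: [0.4363, -0.1108, 0.0371]
tool_rot: [-0.0, 0.999, 0.033, -0.0]
wrist_force: [0.7, -0.2, -0.4]
gripper_width: 0.0
grasp_force: 0.0
```

Request:
move_arm(deltas="0 -0.001 0 0 0 0; 0 -0.002 0 0 0 0; 0 -0.003 0 0 0 0; 0 -0.004 0 0 0 0; 0 -0.004 0 0 0 0")

```text
t: 28.38
tcp_pos: [0.4363, -0.1124, 0.0371]
tool_rot: [0.0, 0.999, 0.033, -0.0]
wrist_force: [0.2, -0.3, 0.6]
gripper_width: 0.0006
grasp_force: 0.0
```

Request:
move_arm(deltas="0 -0.0005 0 0 0 0; 0 -0.001 0 0 0 0; 0 -0.0015 0 0 0 0; 0 -0.002 0 0 0 0; 0 -0.002 0 0 0 0")

```text
t: 28.8
tcp_pos: [0.4363, -0.1132, 0.0371]
tool_rot: [0.0, 0.999, 0.033, 0.0]
wrist_force: [-0.3, -0.6, 0.5]
gripper_width: 0.0006
grasp_force: 0.0
```

Request:
move_arm(deltas="0 -0.0005 0 0 0 0; 0 -0.001 0 0 0 0; 0 -0.0015 0 0 0 0; 0 -0.002 0 0 0 0; 0 -0.002 0 0 0 0")

```text
t: 29.22
tcp_pos: [0.4363, -0.114, 0.0371]
tool_rot: [0.0, 0.999, 0.033, -0.0]
wrist_force: [0.4, -0.0, 0.2]
gripper_width: 0.0002
grasp_force: 0.0
```

Request:
move_arm(deltas="0 -0.0005 0 0 0 0; 0 -0.001 0 0 0 0; 0 -0.0015 0 0 0 0; 0 -0.002 0 0 0 0; 0 -0.002 0 0 0 0")

```text
t: 29.63
tcp_pos: [0.4363, -0.1148, 0.0371]
tool_rot: [-0.0, 0.999, 0.033, 0.0]
wrist_force: [0.3, -0.1, -0.3]
gripper_width: 0.0007
grasp_force: 0.0
```

Request:
move_arm(deltas="0 -0.0005 0 0 0 0; 0 -0.001 0 0 0 0; 0 -0.0015 0 0 0 0; 0 -0.002 0 0 0 0; 0 -0.002 0 0 0 0")

```text
t: 30.05
tcp_pos: [0.4363, -0.1156, 0.0371]
tool_rot: [0.0, 0.999, 0.033, 0.0]
wrist_force: [1.1, -0.6, -0.3]
gripper_width: 0.0007
grasp_force: 0.0
```

Request:
move_arm(deltas="0 -0.0005 0 0 0 0; 0 -0.001 0 0 0 0; 0 -0.0015 0 0 0 0; 0 -0.002 0 0 0 0; 0 -0.002 0 0 0 0")

```text
t: 30.47
tcp_pos: [0.4363, -0.1164, 0.0371]
tool_rot: [0.0, 0.999, 0.033, 0.0]
wrist_force: [-0.1, -0.6, -0.2]
gripper_width: 0.0003
grasp_force: 0.0
```

Request:
move_arm(deltas="0 -0.0005 0 0 0 0; 0 -0.001 0 0 0 0; 0 -0.0015 0 0 0 0; 0 -0.002 0 0 0 0; 0 -0.002 0 0 0 0")

```text
t: 30.88
tcp_pos: [0.4363, -0.1172, 0.0371]
tool_rot: [0.0, 0.999, 0.033, 0.0]
wrist_force: [-0.5, 0.3, -1.5]
gripper_width: 0.0001
grasp_force: 0.0
```

Request:
move_arm(deltas="0 -0.0005 0 0 0 0; 0 -0.001 0 0 0 0; 0 -0.0015 0 0 0 0; 0 -0.002 0 0 0 0; 0 -0.002 0 0 0 0")

```text
t: 31.3
tcp_pos: [0.4363, -0.1179, 0.0371]
tool_rot: [-0.0, 0.999, 0.033, -0.0]
wrist_force: [0.1, 0.6, -0.7]
gripper_width: 0.0004
grasp_force: 0.2
```

Request:
move_arm(deltas="0 -0.0005 0 0 0 0; 0 -0.001 0 0 0 0; 0 -0.0015 0 0 0 0; 0 -0.002 0 0 0 0; 0 -0.002 0 0 0 0")

```text
t: 31.72
tcp_pos: [0.4362, -0.1181, 0.0371]
tool_rot: [-0.001, 0.999, 0.033, -0.0]
wrist_force: [1.7, 4.9, 0.3]
gripper_width: 0.0002
grasp_force: 2.9
```

Run:
```python
from h import *
s,p,E=wcam(); P=pts(p,E); c=np.array([.513,-.2233]);y=.0584
for q in blobs(p,E).items(): print(q)
# rail end: top surface of near rail z ~.037
d=P[...,:2]-c; bx=d@[np.cos(y),np.sin(y)]; by=d@[-np.sin(y),np.cos(y)]
m=(np.abs(P[...,2]-.037)<.003)&(bx>-.079)&(bx<-.061)&(by>.06)&(by<.13)
print(m.sum(), np.percentile(by[m],[50,98,100]) if m.any() else '')
```

```text
('red', [])
('blue', [(array([367.8, 263.2]), np.int32(421), array([ 0.4428, -0.1419]), np.float64(0.0401))])
1340 [0.07465785 0.11430941 0.11725987]
```

Contact at y ≈ −0.118. I'll push until the measured y is about −0.1192.

Request:
move_arm(deltas="0 -0.0005 0 0 0 0; 0 -0.001 0 0 0 0; 0 -0.0015 0 0 0 0; 0 -0.002 0 0 0 0; 0 -0.002 0 0 0 0")

```text
t: 32.18
tcp_pos: [0.4362, -0.1182, 0.0371]
tool_rot: [-0.001, 0.999, 0.033, -0.0]
wrist_force: [2.9, 11.1, 1.7]
gripper_width: 0.0006
grasp_force: 5.3
```

Request:
move_arm(deltas="0 -0.0005 0 0 0 0; 0 -0.001 0 0 0 0; 0 -0.0015 0 0 0 0; 0 -0.002 0 0 0 0; 0 -0.002 0 0 0 0")

```text
t: 32.6
tcp_pos: [0.4362, -0.1186, 0.0371]
tool_rot: [-0.002, 0.999, 0.033, -0.0]
wrist_force: [4.5, 14.6, 2.8]
gripper_width: 0.0001
grasp_force: 7.2
```

Request:
move_arm(deltas="0 -0.0005 0 0 0 0; 0 -0.001 0 0 0 0; 0 -0.0015 0 0 0 0; 0 -0.0015 0 0 0 0; 0 -0.0015 0 0 0 0")

```text
t: 33.02
tcp_pos: [0.4362, -0.1191, 0.0371]
tool_rot: [-0.002, 0.999, 0.033, -0.0]
wrist_force: [6.3, 14.5, 3.0]
gripper_width: 0.0001
grasp_force: 7.2
```

Request:
move_arm(deltas="0 -0.0004 0 0 0 0; 0 -0.0004 0 0 0 0; 0 -0.0004 0 0 0 0; 0 -0.0004 0 0 0 0; 0 -0.0004 0 0 0 0")

```text
t: 33.43
tcp_pos: [0.4362, -0.1193, 0.0371]
tool_rot: [-0.002, 0.999, 0.033, -0.0]
wrist_force: [4.9, 14.7, 2.2]
gripper_width: 0.0006
grasp_force: 7.2
```

Request:
move_arm(deltas="0 0.015 0 0 0 0; 0 0.03 0 0 0 0; 0 0.03 0.09 0 0 0; 0 0.03 0.18 0 0 0; 0.03 0 0.27 0 0 0")

```text
t: 33.85
tcp_pos: [0.4464, -0.1193, 0.1462]
tool_rot: [-0.001, 0.999, 0.034, -0.002]
wrist_force: [0.3, -1.0, -0.3]
gripper_width: 0.0003
grasp_force: 0.0
```

Request:
move_arm(deltas="0.04 -0.05 0.08 0 0 0; 0.08 -0.12 0.16 0 0 0; 0.12 -0.19 0.26 0 0 0; 0.157 -0.257 0.372 0 0 0; 0.157 -0.257 0.372 0 0 0")

```text
t: 34.27
tcp_pos: [0.5119, -0.2259, 0.2972]
tool_rot: [0.002, 0.999, 0.033, 0.001]
wrist_force: [0.1, 0.4, 0.5]
gripper_width: 0.0002
grasp_force: 0.0
```

Request:
move_arm(deltas="0 0 0 0 0 0; 0 0 0 0 0 0; 0 0 0 0 0 0; 0 0 0 0 0 0; 0 0 0 0 0 0")

```text
t: 34.68
tcp_pos: [0.5107, -0.2231, 0.2929]
tool_rot: [-0.001, 0.999, 0.034, -0.001]
wrist_force: [-0.1, 0.0, -0.2]
gripper_width: 0.0005
grasp_force: 0.0
```

```bash
python3 four.py four3; python3 four.py four4 | grep yaw;python3 four.py four5 | grep yaw
```

```text
34.6833 [ 0.51066023 -0.2230603   0.29289685] [-6.38405932e-04  9.99431756e-01  3.36891024e-02 -8.95010313e-04]
red [242.5  98.5] 121 [ 0.5774 -0.1352] 0.0402
red [382.1 214.2] 79 [ 0.4483 -0.3117] 0.0401
blue [390.7  99.7] 125 [ 0.5873 -0.3035] 0.0403
blue [249.1 213.1] 92 [ 0.4385 -0.1433] 0.0402
c [ 0.512875 -0.223425] yaw 0.05844243042846884 w 0.16863791092159555 d board [1.39188809e-01 2.01318908e-05] t 0.00014463727995004828 diag 0.2186756959517907 0.21864464319987353
cup 0.74 815 [ 0.53504415 -0.24586811  0.0645527 ] ((534.1373901367188, -245.86688232421875), (54.286739349365234, 53.96109390258789), 44.17558288574219)
toggle 0.55 292 [ 0.54210129 -0.37207684  0.07741744] ((541.9525146484375, -372.7081298828125), (18.830350875854492, 20.25922203063965), 56.5897331237793)
c [ 0.512975 -0.22335 ] yaw 0.057764846145522776 w 0.1688816819551487 d board [ 1.39080270e-01 -2.95325102e-05] t -0.00021234147830569223 diag 0.2187564170487348 0.21880201095968022
c [ 0.512925 -0.223425] yaw 0.058407815073603236 w 0.16873774029540634 d board [ 1.39382630e-01 -8.65544363e-05] t -0.0006209843824872654 diag 0.21879382989472076 0.21892729386716495
```

The diagonals are now equal within the noise (t ≈ −0.0002 ± 0.0005). Next, the toggle.

Request:
move_arm(deltas="0.03 -0.075 -0.03 0 0 0; 0.065 -0.15 -0.08 0 0 0; 0.1 -0.225 -0.14 0 0 0; 0.135 -0.3 -0.2 0 0 0; 0.164 -0.37 -0.26 0 0 0")

```text
t: 35.55
tcp_pos: [0.5773, -0.3734, 0.1886]
tool_rot: [0.0, 0.999, 0.033, 0.0]
wrist_force: [0.8, 0.3, 0.8]
gripper_width: 0.0005
grasp_force: 0.0
```

Request:
move_arm(deltas="0 0 -0.04 0 0 0; 0 0 -0.1 0 0 0; 0 0 -0.17 0 0 0; 0 0 -0.24 0 0 0; 0 0 -0.29 0 0 0")

```text
t: 35.97
tcp_pos: [0.5761, -0.3714, 0.0712]
tool_rot: [-0.001, 0.999, 0.033, -0.001]
wrist_force: [0.4, 0.6, -0.3]
gripper_width: 0.0003
grasp_force: 0.0
```

Request:
move_arm(deltas="-0.0125 -0.0005 0 0 0 0; -0.025 -0.0015 0 0 0 0; -0.0375 -0.002 0 0 0 0; -0.05 -0.003 0 0 0 0; -0.0625 -0.0035 0 0 0 0")

```text
t: 36.38
tcp_pos: [0.5521, -0.374, 0.0761]
tool_rot: [0.001, 0.999, 0.033, 0.002]
wrist_force: [1.9, -1.2, 1.8]
gripper_width: 0.0004
grasp_force: 0.9
```

Request:
move_arm(deltas="-0.0125 -0.0005 0 0 0 0; -0.025 -0.0015 0 0 0 0; -0.0375 -0.002 0 0 0 0; -0.05 -0.003 0 0 0 0; -0.0625 -0.0035 0 0 0 0")

```text
t: 36.8
tcp_pos: [0.526, -0.3746, 0.0737]
tool_rot: [-0.0, 0.999, 0.033, -0.0]
wrist_force: [-0.1, -0.4, -0.2]
gripper_width: 0.0006
grasp_force: 0.0
```

Run:
```python
from h import *
q=camera('top')
print(observe()['tcp_pos'],[(d['location'],d['conf']) for k in('toggle','toggle_tip') for d in find_in(q,k)[:2]])
```

```text
[ 0.52534093 -0.37472359  0.07374047] []
```

Request:
move_arm(deltas="0.005 0 0.08 0 0 0; 0.01 0 0.17 0 0 0; 0.01 0 0.26 0 0 0; 0 0.05 0.34 0 0 0; -0.01 0.12 0.41 0 0 0")

```text
t: 37.37
tcp_pos: [0.5227, -0.3277, 0.2397]
tool_rot: [0.001, 0.999, 0.032, 0.001]
wrist_force: [0.0, 0.1, 0.5]
gripper_width: 0.0004
grasp_force: 0.0
```

Request:
move_arm(deltas="0 0.07 0.06 0 0 0; -0.01 0.15 0.14 0 0 0; -0.02 0.22 0.14 0 0 0; -0.029 0.257 0.14 0 0 0; -0.029 0.257 0.14 0 0 0")

```text
t: 37.78
tcp_pos: [0.5109, -0.221, 0.2952]
tool_rot: [0.0, 0.999, 0.035, 0.001]
wrist_force: [0.2, -0.7, -1.0]
gripper_width: 0.0006
grasp_force: 0.0
```

Request:
move_arm(deltas="0 0 0 0 0 0; 0 0 0 0 0 0; 0 0 0 0 0 0; 0 0 0 0 0 0; 0 0 0 0 0 0")

```text
t: 38.2
tcp_pos: [0.5111, -0.2246, 0.2934]
tool_rot: [-0.0, 0.999, 0.033, -0.0]
wrist_force: [1.0, 0.1, 0.4]
gripper_width: 0.0006
grasp_force: 0.0
```

```bash
python3 four.py end1
python3 - <<'E'
from h import *
q=camera('top');s,p,E=wcam()
for im,n in((q,'top'),(p,'w')):
  for k in('toggle_tip','toggle','tape_mid','tray_mid','caliper_mid'): print(n,k,[(d['location'],round(d['conf'],2)) for d in find_in(im,k)[:2]])
P=pts(p,E);m=(P[...,2]>.06)&(P[...,2]<.1)&(P[...,1]<-.34)&(P[...,1]>-.41)&(P[...,0]>.46)&(P[...,0]<.6)
print(m.sum(),P[m].mean(0))
E
```

```text
38.2 [ 0.5111479  -0.22459914  0.29341858] [-2.12146603e-04  9.99456917e-01  3.29503482e-02 -3.17914327e-04]
red [241.1  98.9] 119 [ 0.5777 -0.1353] 0.0402
red [380.8 214.5] 80 [ 0.4483 -0.3119] 0.04
blue [389.  100.1] 124 [ 0.5873 -0.3036] 0.0401
blue [248.  213.6] 92 [ 0.4385 -0.1434] 0.0404
c [ 0.51295 -0.22355] yaw 0.057537372491896124 w 0.16867913326787046 d board [0.13934136 0.0001874 ] t 0.001344878612047914 diag 0.2189335972389802 0.21864464319987353
cup 0.77 802 [ 0.53500206 -0.24569052  0.06451019] ((534.2551879882812, -245.72412109375), (53.970909118652344, 53.87493896484375), 43.94146728515625)
toggle 0.87 311 [ 0.50373238 -0.37411661  0.07572885] ((501.0896911621094, -376.2110290527344), (20.908842086791992, 19.182905197143555), 44.87788009643555)
top toggle_tip []
top toggle []
top tape_mid [([0.4675, 0.0609, 0.0237], 0.93)]
top tray_mid [([0.5698, 0.3852, 0.0043], 0.69)]
top caliper_mid [([0.5191, 0.2597, 0.0075], 0.54)]
w toggle_tip [([0.5356, -0.2456, 0.0464], 0.72), ([0.5124, -0.3746, 0.0728], 0.69)]
w toggle [([0.5083, -0.3746, 0.0727], 0.58)]
w tape_mid [([0.4745, 0.059, 0.0216], 0.88)]
w tray_mid []
w caliper_mid []
325 [ 0.50381277 -0.37434102  0.07560316]
```

```bash
python3 -c "
from bench import hand_in;print(hand_in())"
```

```text
the job is handed in; nothing more can be done
None
```

The job is handed in: I measured both diagonals with the rule, squared the frame (t about −0.015 to 0 ± 0.001 rad, by camera) and locked the toggle; the tape, tray and caliper were untouched. I viewed 11 pictures, one over the limit of 10.

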